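Feed a soap cake and hold the stamp ready above it

TASK

Crank the feed slide's red handle clockwise through one full turn so that the slide brings the soap cake forward. Then pick up the wooden soap stamp, carry it upright over the row of bottles without touching them, and finish while holding it still, upright and centred about one centimetre above the soap cake, without ever touching the soap with it. Do not let go of the stamp at the end, and leave the other things where they stand.

Things in the scene. Friction and masses are not known exactly. Their poses are not given: they have to be found in the camera images.
- crank (a joint): crank of the feed slide: angle of the dark steel disc (110 mm across, upright axis, top face 87 mm above the work surface). 0 at the start, grows clockwise seen from above, one full turn is 6.28, end stop at 6.45. Turns with light friction (about 2 N at the handle) and stays where it is left; 11.1 mm of slide travel per rad, so a full turn brings the soap 70 mm along the slide, towards the feeder's -x side (the robot's side). Must be beyond 6.1 (a full turn).
- crank_handle (a point): top centre of the red upright handle on the crank disc: 18 mm in diameter, 45 mm tall, its foot 91 mm and its top 136 mm above the work surface, 45 mm from the crank axis. It is a revolving sleeve, so a hand that holds it need not turn as it goes round.
- crank_axis (a point): centre of the crank disc's top face, 87 mm above the work surface; a 28 mm hub rises 6 mm there. The axis is upright. Its frame is parallel to feeder.
- feeder: feed slide, fixed to the work surface: aluminium base plate 200 x 240 x 12 mm; origin under its centre, x along the slide (the soap moves towards -x), y from the soap's slide towards the crank. The crank axis is at y = +65 mm; the soap runs along y = -65 mm, from x = +35 mm at the start to x = -35 mm after a full turn. A blue plate (67 mm high) below the crank is the only other high part.
- soap: round moulded soap cake, 54 mm across and 30 mm high, loose in a white square nest (58 mm inside, rim 51 mm above the work surface) on the slide. Origin: centre of its underside, 40 mm above the work surface; its top is at 70 mm. The stamp may never touch it.
- nest (a point): centre of the floor of the white nest in which the soap lies, 40 mm above the work surface; moves with the slide.
- stamp: turned wooden soap stamp standing on its printing face: foot 38 mm across, waist, round knob about 25 mm across at 36 to 54 mm above the foot, 54 mm high in all, about 40 g. To the touch it is one smooth cone from the foot to the knob (the waist is filled). Origin: centre of the underside of the foot (the printing face), z up along its axis. Best gripped from above by the knob, about 40 mm above the foot.
- row_board: wooden board with the row of bottles, fixed: 250 x 56 x 12 mm with 8 mm high edge strips, origin under its centre, x along the row. It stands between the stamp and the feed slide.
- row_vial_a: amber vial with a black cap, 40 mm across, 110 mm high, loose on the board, so its top is 122 mm above the work surface; origin centre of its underside. Bystander.
- row_spray: clear spray bottle, 35 mm across, 89 mm high, loose on the board; origin centre of its underside. Bystander.
- row_vial_b: like row_vial_a: amber vial, 40 mm across, 110 mm high, loose on the board. Bystander.
- row_vial_c: amber bottle with a white pump, 41 mm across, 90 mm high, loose on the board. Bystander.
- balm_tin: round aluminium tin with red balm, 52 mm across, 21 mm high, loose near the stamp; origin centre of its underside. Bystander.
- small_vial: small amber vial with a white cap, 30 mm across, 69 mm high, loose near the stamp; origin centre of its underside. Bystander.
There are look-alikes about, which are no part of the job. Leave any blue look-alike of the stamp alone.

How it is judged (in metres and radians):
On the way, in this order (a step that is already met when the one before it is completed fails the run):
1. the crank has been turned clockwise through a full turn (beyond 6.1 rad) while the stamp still stands on the work surface (value of joint crank above 6.1 rad and height (world z) of stamp below 0.01 m), for 0.1 s.
2. the stamp is carried upright over the line of the bottle row, its foot above the bottles (y of stamp in the frame of row_board between -0.03 and 0.03 m and height (world z) of stamp above 0.122 m and angle between stamp's own z axis and vertical below 0.35 rad).
At the end, for the whole second after the job is handed in: The crank is beyond 6.1 rad (a full turn) and the soap lies flat in its nest (within 6 mm); the stamp is held in the fingers, still and upright (within 0.1 rad), its face 3 to 20 mm above the soap's top and its axis within 6 mm of the soap's centre, touching neither soap nor slide (height (world z) of stamp above 0.07 m and z of stamp in the frame of soap between 0.033 and 0.05 m and horizontal distance between stamp and soap below 0.006 m and angle between each of stamp, soap's own z axis and vertical below 0.1 rad and contact force between stamp and the fingers above 1 N and contact force between stamp and soap below 0.05 N and contact force between stamp and feeder below 0.05 N and linear speed of stamp below 0.02 m/s and value of joint crank above 6.1 rad and horizontal distance between soap and nest below 0.006 m); the arm keeps its last pose, push and grip.
It fails at once if the stamp touches the soap (contact force between stamp and soap above 0.2 N).
It fails at once if the stamp touches a bottle of the row (contact force between stamp and row_vial_a above 0.3 N or contact force between stamp and row_spray above 0.3 N or contact force between stamp and row_vial_b above 0.3 N or contact force between stamp and row_vial_c above 0.3 N).
It fails at once if a bystander is pushed more than 25 mm or tipped over (distance of any of balm_tin, small_vial, row_vial_a, row_spray, row_vial_b, row_vial_c from where it was at the start of the episode above 0.025 m or angle between any of balm_tin, small_vial, row_vial_a, row_spray, row_vial_b, row_vial_c's own z axis and vertical above 0.6 rad).
It also fails if it takes over 69 s, if anything falls off the work surface, if the arm or the gripper's body presses on something with over 40 N, if the wrist force passes 120 N, or if a joint passes its speed limit or range.

ROBOT

A 6-joint arm with a two-finger parallel gripper is mounted at the origin on a cart in front of the work surface, level with it; the furniture and walls round the work are solid. World frame = base frame: x ahead of the robot, y to its left, z up, the work surface at z = 0. Lengths are in mm, angles in rad, forces in N, time in s.
With the tool pointing down it reaches from about 350 to 775 mm from the base axis. Payload 7.3 kg.
Tool frame: the origin (TCP) lies on the centre line of the jaws, within the pads' length; the fingertips stand finger_overhang ahead of it and the grasp point (between the pads) lies 8 mm behind it (finger_overhang is the distance from the TCP to the fingertips, in mm); z points along the fingers, y is the line along which they close (so a half turn about z gives the same grasp; the last joint's range is limited). The gripper opens to 92 mm and grips with 3 to 60 N. Pads are 19 mm wide; open, the fingers measure 130 mm over their backs; the gripper's body (75 mm by 190 mm) begins 47 mm behind the grasp point.
Start: joints at [1.073, 0.342, 1.524, -0, 1.275, -0.146], TCP at [180.896, 492.873, 199.241] pointing down, gripper open.
Joint ranges: [-2.53, 2.53], [-0.77, 2.02], [0.04, 2.7], [-1, 4.14], [0.28, 2.66], [-3.11, 3.11]. Speed limits (rad/s): [2.57, 2.57, 3.14, 3.14, 3.14, 3.14].

INTERFACE

Orientations are given as [roll, pitch, yaw] about the fixed x, y, z axes, in that order (R = Rz(yaw) Ry(pitch) Rx(roll)).
In Python, from plant import get_obs, capture, close_job, finger_overhang gives the robot as it stands.
- The arm moves only by the shell command python3 -m inch 'ROWS'. ROWS is JSON, one flat list of numbers, 7 for each row, row after row: the turn, a rotation vector about the tool's x, y, z scaled (see below), then the shift along the tool's x, y, z scaled (see below), then the closure, from -1 (fully open) to 1 (shut). In form: [ax, ay, az, tx, ty, tz, gripper, ax, ay, az, tx, ty, tz, gripper, ...]. A call has 1 to 10 rows; each row shifts and turns the commanded pose from where the row before left it, along the tool's axes as they then stand; what a row does not reach is not made up. The controller multiplies each number of a shift by 0.8 m and each number of a turn by 1.5 rad. A row lasts 1/12 s, in which the tool goes at most 41.7 mm and 7.16 degrees, less where a joint would pass 70% of its speed; a pose out of reach is approached as far as the arm can. A call with a number of a shift or a turn outside -1 to 1 is refused whole. A call with a gripper value outside its range is refused whole. The fingers move at their own pace and stop on an object; the grip force is fixed at half the most. Time passes only in rows, so rows that do not move let the fingers close. It gives the time, the measured TCP pose, the force, the opening and the grip force at its end, in the units of the state.
- get_obs(): the state, without advancing time (a new reading comes with each control period).
- capture(name): name is "scene" or "top" or "wrist"; returns a dict with "image" (384x512x3 uint8, red, green, blue), "mtx" (3x3 intrinsics, pixels), "pose" (4x4, takes a point from camera to world coordinates). Camera axes: x right, y up, looking along -z (the intrinsics and any distortion apply to the point x, -y, -z); pixel columns grow to the right and rows downward; lengths in mm; the calibration is good to about 2 mm. A picture is of the moment at which its call begins. There is no depth.
- close_job(): hands the job in; it is judged then, once.
The state is a dict: "time": time; "joint_positions": joint angles; "dq": joint speeds; "tau": joint torques, N m; "tool_pos": TCP position; "tcp_rot": TCP orientation; "contact_force": force on the tool from outside, world axes, zero at the start; "moment": the same for the moment, N m; "grip_width": finger opening in mm; "finger_force": force on a finger pad.
Only numpy, scipy, OpenCV 4.12 (cv2) and the standard library are available. Lean on these libraries where they do the work, as an engineer would, in place of code of your own. Each camera call takes 0.05 s, during which the arm holds its last target. There are 200 camera calls.

## Working session

There is one attempt and no reset: what is moved stays moved. The work goes in short steps, Python scripts to look and compute and a shell command to move; the robot and the scene stay as the last step left them, time stands still between calls to the robot, and variables do not carry over. Pictures are saved under pics/ and viewed, at most 10 in all, crops included, and the job is handed in when it is done.

```bash
ls; mkdir -p pics; cat > h.py <<'E'
import numpy as np, cv2
from plant import get_obs, capture, finger_overhang
def snap(n,f):
    c=capture(n); cv2.imwrite('pics/'+f+'.png',c['image'][:,:,::-1]); np.savez('pics/'+f+'.npz',**{k:np.array(v) for k,v in c.items()}); return c
def load(f): return np.load('pics/'+f+'.npz')
def ray(c,u,v):
    K=c['mtx'];P=c['pose']; d=np.linalg.inv(K)@[u,v,1]; d=P[:3,:3]@[d[0],-d[1],-d[2]]; return P[:3,3],d/np.linalg.norm(d)
def onz(c,u,v,z):
    o,d=ray(c,u,v); return o+d*(z-o[2])/d[2]
def proj(c,p):
    P=c['pose']; q=P[:3,:3].T@(np.array(p)-P[:3,3]); q=c['mtx']@[q[0],-q[1],-q[2]]; return q[:2]/q[2]
def tri(*rs):
    A=0;b=0
    for o,d in rs:
        M=np.eye(3)-np.outer(d,d); A=A+M;b=b+M@o
    return np.linalg.solve(A,b)
E
python3 - <<'E'
from h import *
print(get_obs(), finger_overhang)
a=snap('scene','s0');b=snap('top','t0');w=snap('wrist','w0')
for c in(a,b,w): print(np.round(c['mtx'],1).tolist(),np.round(c['pose'],3).tolist(), [k for k in c])
cv2.imwrite('pics/st.png',np.hstack([cv2.resize(a['image'],(400,300)),cv2.resize(w['image'],(400,300))])[:,:,::-1])
E
```

```text
pics
{'time': 0.0, 'joint_positions': array([ 1.07296340e+00,  3.42737141e-01,  1.52503410e+00, -2.93944829e-05,
        1.27536899e+00, -1.45994974e-01]), 'dq': array([ 0.00107977,  0.00201999, -0.00019307,  0.00033951, -0.0018353 ,
        0.00146981]), 'tau': array([ 3.42986618e-05, -4.31252110e+01, -2.44215310e+01,  7.17959111e-02,
        5.61997353e-02, -1.65405140e-04]), 'tool_pos': array([180.69625955, 492.44479225, 198.53154093]), 'tcp_rot': array([-3.14005745e+00, -1.97327568e-04,  2.78976313e+00]), 'contact_force': array([-0.09224375, -0.32096986,  0.21956083]), 'moment': array([ 0.02084482,  0.02796422, -0.03100846]), 'finger_force': 0.0, 'grip_width': 91.57764322350951} 11.0
[[415.9, 0.0, 254.2], [0.0, 415.9, 189.3], [0.0, 0.0, 1.0]] [[0.903, 0.33, -0.274, 220.58], [-0.429, 0.72, -0.545, -605.157], [0.017, 0.61, 0.792, 946.519], [0.0, 0.0, 0.0, 1.0]] ['image', 'mtx', 'pose']
[[389.7, 0.0, 261.4], [0.0, 389.7, 183.4], [0.0, 0.0, 1.0]] [[0.044, 0.977, -0.208, 262.974], [-0.999, 0.042, -0.014, -14.728], [-0.005, 0.208, 0.978, 1311.85], [0.0, 0.0, 0.0, 1.0]] ['image', 'mtx', 'pose']
[[295.2, 0.0, 258.1], [0.0, 295.2, 189.0], [0.0, 0.0, 1.0]] [[0.345, -0.901, -0.262, 110.274], [0.939, 0.331, 0.098, 519.774], [-0.001, -0.279, 0.96, 384.879], [0.0, 0.0, 0.0, 1.0]] ['image', 'mtx', 'pose']
```

View pics/t0.png

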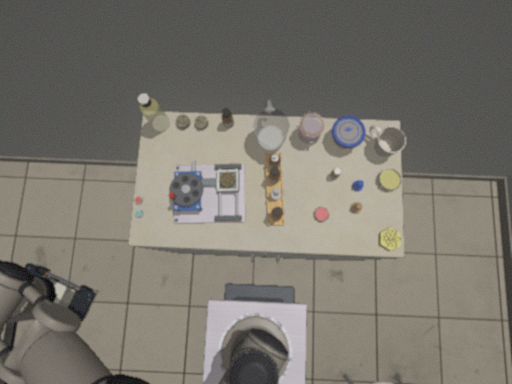

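View pics/s0.png

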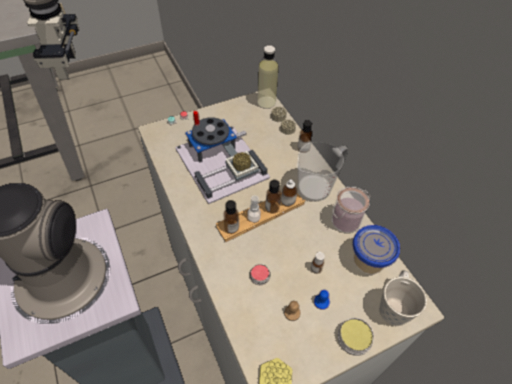

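Top view, with +x up and -y right: the crank disc is at (186,189), its red handle at (172,196), the soap at (228,180) and the bottle row at x≈275. Stamp candidates are the brown object at top (356,208) / scene (293,310), which fits the wooden stamp, and the blue look-alike at top (358,185) / scene (323,298), which I'll leave alone. The red handle at scene (196,117) could be confused with the small red item at top (138,200) / scene (183,115), and with the balm tin.

```bash
python3 - <<'E'
from h import *
s=load('s0');t=load('t0')
a=cv2.resize(s['image'][95:205,140:280],(800,629),interpolation=cv2.INTER_CUBIC)[:,:,::-1]
a=cv2.resize(a,(420,330))
b=cv2.resize(s['image'][250:340,250:365],(420,330),interpolation=cv2.INTER_CUBIC)[:,:,::-1]
c=cv2.resize(t['image'][150:235,160:250],(350,330),interpolation=cv2.INTER_CUBIC)[:,:,::-1]
d=cv2.resize(t['image'][150:235,255:375],(466,330),interpolation=cv2.INTER_CUBIC)[:,:,::-1]
top=np.hstack([a[:,:380],b]);bot=np.hstack([c,d])[:,:800]
cv2.imwrite('pics/c0.png',cv2.resize(np.vstack([top,bot[:270]]),(800,600)) )
E
```

```text
(no output)
```

View pics/c0.png

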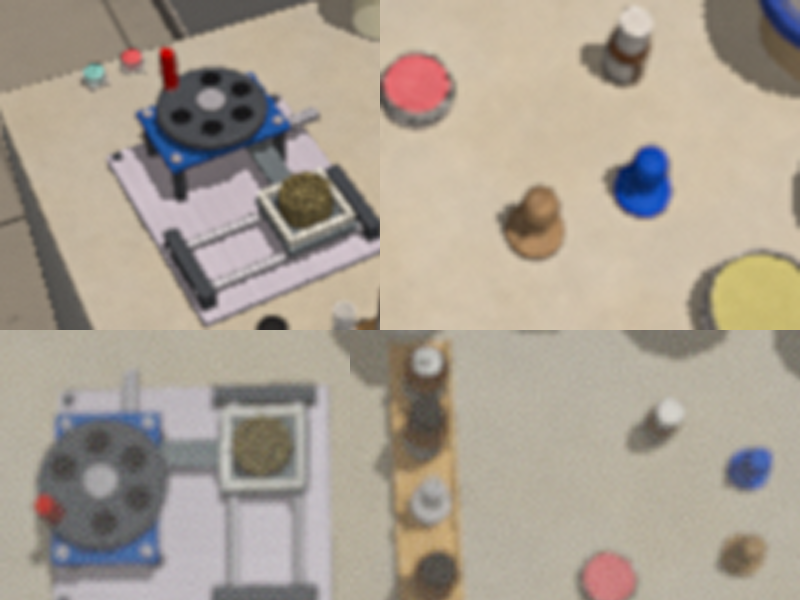

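The crop confirms the choices: the wooden stamp is brown with a ball knob, the blue look-alike stands beside it, and the red post is on the disc. Next I measure them by mask.

```bash
cat > m.py <<'E'
from h import *
def blob(c,roi,f):
    x0,y0,x1,y1=roi; im=c['image'][y0:y1,x0:x1]; hsv=cv2.cvtColor(im,cv2.COLOR_RGB2HSV).astype(int)
    m=f(hsv[...,0],hsv[...,1],hsv[...,2]).astype(np.uint8)
    n,l,st,ce=cv2.connectedComponentsWithStats(m); i=1+np.argmax(st[1:,4])
    ys,xs=np.nonzero(l==i); return xs+x0,ys+y0
red=lambda h,s,v:((h<8)|(h>172))&(s>150)&(v>60)
brown=lambda h,s,v:(h>5)&(h<20)&(s>95)
def st(n,x,y): print(n,len(x),'c',x.mean().round(1),y.mean().round(1),'bb',x.min(),x.max(),y.min(),y.max())
E
python3 - <<'E'
from m import *
s=load('s0');t=load('t0')
R={}
for n,c,roi in(('s',s,(185,100,205,135)),('t',t,(160,185,182,205))):
    x,y=blob(c,roi,red); st('red '+n,x,y); R['r'+n]=(x.mean(),y.mean())
print('handle mid',tri(ray(s,*R['rs']),ray(t,*R['rt'])))
for n,c,roi in(('s',s,(280,290,310,325)),('t',t,(345,198,370,218))):
    x,y=blob(c,roi,brown); st('stamp '+n,x,y); R['b'+n]=(x.mean(),y.mean())
print('stamp mid',tri(ray(s,*R['bs']),ray(t,*R['bt'])))
# disc: dark grey
dark=lambda h,s_,v:(v<105)&(s_<75)
for n,c,roi in(('s',s,(184,113,240,152)),('t',t,(166,170,206,212))):
    x,y=blob(c,roi,dark); e=cv2.fitEllipse(cv2.convexHull(np.c_[x,y].astype(np.int32))); st('disc '+n,x,y); print(e); R['d'+n]=e[0]
print('disc',tri(ray(s,*R['ds']),ray(t,*R['dt'])), onz(t,*R['dt'],87),onz(s,*R['ds'],87))
# hub
hub=lambda h,s_,v:(v>115)&(s_<60)
for n,c,roi in(('s',s,(203,122,218,134)),('t',t,(179,182,192,196))):
    x,y=blob(c,roi,hub); st('hub '+n,x,y); R['h'+n]=(x.mean(),y.mean())
print('hub',tri(ray(s,*R['hs']),ray(t,*R['ht'])))
# soap
so=lambda h,s_,v:(h>14)&(h<32)&(s_>75)&(v<170)
for n,c,roi in(('s',s,(222,145,262,182)),('t',t,(215,168,242,195))):
    x,y=blob(c,roi,so); st('soap '+n,x,y); R['p'+n]=(x.mean(),y.mean())
print('soap',tri(ray(s,*R['ps']),ray(t,*R['pt'])))
E
```

```text
red s 55 c 195.8 117.5 bb 194 198 111 124
red t 10 c 171.0 194.8 bb 170 172 193 196
handle mid [470.16952402 285.7450399  104.84329439]
stamp s 208 c 292.2 310.9 bb 285 299 301 319Traceback (most recent call last):
  File "<stdin>", line 8, in <module>
  File "m.py", line 5, in blob
    n,l,st,ce=cv2.connectedComponentsWithStats(m); i=1+np.argmax(st[1:,4])
                                                       ~~~~~~~~~^^^^^^^^^^
    return _wrapfunc(a, 'argmax', axis=axis, out=out, **kwds)
    return bound(*args, **kwds)
ValueError: attempt to get argmax of an empty sequence
```

```bash
python3 - <<'E'
from m import *
s=load('s0');t=load('t0')
R={}
red2=lambda h,s,v:((h<10)|(h>170))&(s>100)&(v>60)
for n,c,roi in(('s',s,(185,100,205,135)),('t',t,(160,185,182,205))):
    x,y=blob(c,roi,red2); st('red '+n,x,y); R['r'+n]=(x.mean(),y.mean())
print('handle mid',tri(ray(s,*R['rs']),ray(t,*R['rt'])))
b2=lambda h,s,v:(h>3)&(h<22)&(s>62)
for n,c,roi,f in(('s',s,(280,290,310,325),brown),('t',t,(345,198,370,218),b2)):
    x,y=blob(c,roi,f); st('stamp '+n,x,y); R['b'+n]=(x.mean(),y.mean())
print('stamp mid',tri(ray(s,*R['bs']),ray(t,*R['bt'])))
dark=lambda h,s_,v:(v<105)&(s_<75)
for n,c,roi in(('s',s,(184,113,240,152)),('t',t,(166,170,206,212))):
    x,y=blob(c,roi,dark); e=cv2.fitEllipse(cv2.convexHull(np.c_[x,y].astype(np.int32))); st('disc '+n,x,y); print(e); R['d'+n]=e[0]
print('disc',tri(ray(s,*R['ds']),ray(t,*R['dt'])), onz(t,*R['dt'],87),onz(s,*R['ds'],87))
hub=lambda h,s_,v:(v>115)&(s_<60)
for n,c,roi in(('s',s,(203,122,218,134)),('t',t,(179,182,192,196))):
    x,y=blob(c,roi,hub); st('hub '+n,x,y); R['h'+n]=(x.mean(),y.mean())
print('hub',tri(ray(s,*R['hs']),ray(t,*R['ht'])))
so=lambda h,s_,v:(h>14)&(h<32)&(s_>50)&(v<170)
for n,c,roi in(('s',s,(222,145,262,182)),('t',t,(215,168,242,195))):
    x,y=blob(c,roi,so); st('soap '+n,x,y); R['p'+n]=(x.mean(),y.mean())
print('soap',tri(ray(s,*R['ps']),ray(t,*R['pt'])))
for u,v in ((275,160),(274,173),(276,196),(277,213)): print('row', onz(t,u,v,105)) 
E
```

```text
red s 75 c 195.9 117.2 bb 193 199 110 124
red t 27 c 171.5 195.2 bb 169 174 192 198
handle mid [469.09885943 283.1533513  108.39046122]
stamp s 208 c 292.2 310.9 bb 285 299 301 319
stamp t 91 c 355.8 207.4 bb 351 361 203 212
stamp mid [ 471.87818022 -318.34701648    6.42234851]
disc s 689 c 210.3 131.2 bb 192 228 118 144
((210.00779724121094, 130.76171875), (26.46539306640625, 36.44485092163086), 86.15193176269531)
disc t 607 c 186.4 189.8 bb 171 202 174 206
((185.8092498779297, 190.08102416992188), (30.922866821289062, 33.66142272949219), 40.67919921875)
disc [494.84845526 246.29467434  75.39733736] [490.99776063 244.07147466  87.        ] [492.89541142 234.9153426   87.        ]
hub s 54 c 210.0 127.6 bb 206 214 124 131
hub t 78 c 185.4 188.3 bb 181 190 184 193
hub [496.75372402 245.38825151  88.66949675]
soap s 274 c 241.3 161.1 bb 233 250 152 170
soap t 170 c 226.8 179.4 bb 220 234 172 186
soap [540.03300625 118.71454348  51.17573046]
row [597.8902321  -37.52794145 105.        ]
row [554.91380814 -35.9105698  105.        ]
row [480.86852502 -44.94409498 105.        ]
row [427.25483598 -49.98878268 105.        ]
```

```bash
python3 -m inch '[0,0,-0.078,0,0,0,-1, 0,0,-0.078,0,0,0,-1, 0,0,-0.078,0,0,0,-1, 0,0,0,-0.03,-0.02,0,-1, 0,0,0,-0.04,-0.029,0,-1, 0,0,0,-0.04,-0.029,0,-1, 0,0,0,-0.04,-0.029,0,-1, 0,0,0,-0.04,-0.029,0,-1, 0,0,0,-0.04,-0.029,0,-1, 0,0,0,-0.04,-0.029,0,-1]'; python3 -m inch '[0,0,0,-0.04,-0.029,0,-1,0,0,0,-0.03,-0.02,0,-1,0,0,0,0,0,0,-1,0,0,0,0,0,0,-1]'
python3 - <<'E'
from h import *
o=get_obs(); print(o['tool_pos'],o['tcp_rot'],o['contact_force'],o['joint_positions'])
snap('wrist','w1')
E
```

```text
time: 0.98
tool_pos: [397.9, 336.0, 199.1]
tcp_rot: [3.142, -0.0, 3.141]
contact_force: [0.2, 1.7, 0.2]
grip_width: 91.9
finger_force: 0.0
time: 1.32
tool_pos: [453.5, 297.2, 198.6]
tcp_rot: [-3.141, -0.001, 3.138]
contact_force: [-0.1, 0.2, -0.4]
grip_width: 91.9
finger_force: 0.0
[453.46081109 297.16769441 198.60037366] [-3.14134476e+00 -1.14662581e-03  3.13769760e+00] [-0.05638006  0.18636793 -0.40487721] [ 4.38554131e-01  3.74671503e-01  1.47671876e+00  2.77679760e-04
  1.29134475e+00 -1.12842403e+00]
```

View pics/w1.png

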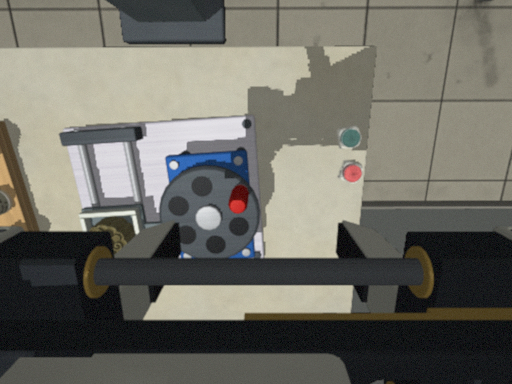

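Wrist view: red handle at (239,199), hub at (208,217), disc round about (210,212). I triangulate these against the scene view.

```bash
python3 - <<'E'
from m import *
w=load('w1');s=load('s0');t=load('t0')
red2=lambda h,s,v:((h<10)|(h>170))&(s>120)&(v>60)
x,y=blob(w,(225,180,255,218),red2); st('red',x,y)
top=y>=y.max()-13; print('top c',x[top].mean(),y.max()-8)
print(onz(w,x.mean(),y.mean(),113), onz(w,x[top].mean(),y.max()-8,136), onz(w,x.mean(),y.min()+5,91))
print('handle s',tri(ray(w,x.mean(),y.mean()),ray(s,195.9,117.2)))
hub=lambda h,s_,v:(v>130)&(s_<40)
x,y=blob(w,(194,203,222,232),hub); st('hub',x,y); print(onz(w,x.mean(),y.mean(),92),tri(ray(w,x.mean(),y.mean()),ray(s,210,127.6)),tri(ray(w,x.mean(),y.mean()),ray(s,210,127.6),ray(t,185.4,188.3)))
dark=lambda h,s_,v:(v<110)&(s_<75)
x,y=blob(w,(155,165,265,258),dark); e=cv2.fitEllipse(cv2.convexHull(np.c_[x,y].astype(np.int32))); print(e,onz(w,*e[0],85))
print(w['pose'].round(3))
E
```

```text
red 432 c 238.4 199.0 bb 229 248 185 213
top c 237.43601895734596 205
[467.41022871 279.06371532 113.        ] [465.47103206 279.72719812 136.        ] [464.73241081 277.71984114  91.        ]
handle s [467.93209813 279.01289309 112.27550861]
hub 481 c 207.6 217.7 bb 195 220 206 229
[495.00704369 244.39325781  92.        ] [496.30053904 244.01604346  89.97319369] [496.26577788 244.49513226  89.96688629]
((207.21038818359375, 215.41397094726562), (98.01556396484375, 127.10922241210938), 46.229713439941406) [495.10476181 242.78029097  85.        ]
[[ 4.00000e-03 -9.60000e-01 -2.78000e-01  3.78510e+02]
 [ 1.00000e+00  4.00000e-03  1.00000e-03  2.98468e+02]
 [ 0.00000e+00 -2.78000e-01  9.60000e-01  3.84934e+02]
 [ 0.00000e+00  0.00000e+00  0.00000e+00  1.00000e+00]]
```

```bash
python3 -m inch '[0,0,0,-0.0085,-0.0115,0,-1, 0,0,0,-0.0085,-0.0115,0,-1, 0,0,0,0,0,0.02,-1, 0,0,0,0,0,0.03,-1, 0,0,0,0,0,0.03,-1, 0,0,0,0,0,0.026,-1, 0,0,0,0,0,0,-1,0,0,0,0,0,0,0.7,0,0,0,0,0,0,1,0,0,0,0,0,0,1]'; python3 -m inch '[0,0,0,0,0,0,1,0,0,0,0,0,0,1,0,0,0,0,0,0,1,0,0,0,0,0,0,1,0,0,0,0,0,0,1,0,0,0,0,0,0,1]'
```

```text
time: 2.2
tool_pos: [467.3, 280.3, 116.1]
tcp_rot: [3.14, 0.003, 3.141]
contact_force: [0.8, 0.4, 0.0]
grip_width: 76.3
finger_force: 0.0
time: 2.7
tool_pos: [466.4, 279.8, 114.5]
tcp_rot: [3.141, 0.0, 3.141]
contact_force: [-0.9, 0.1, -0.2]
grip_width: 36.4
finger_force: 0.0
```

```bash
python3 -m inch '[0,0,0,0,0,0,1,0,0,0,0,0,0,1,0,0,0,0,0,0,1,0,0,0,0,0,0,1,0,0,0,0,0,0,1,0,0,0,0,0,0,1]'
python3 - <<'E'
import numpy as np
p=129.3-10*np.arange(37); q=np.c_[np.cos(np.radians(p)),np.sin(np.radians(p))]*45
d=np.diff(q,axis=0)/800
for i,r in enumerate(d): print(i,round(-r[0],4),round(r[1],4))
E
```

```text
time: 3.2
tool_pos: [466.3, 279.8, 114.4]
tcp_rot: [3.142, 0.0, 3.141]
contact_force: [-0.3, 0.8, 0.3]
grip_width: 0.6
finger_force: 0.0
0 -0.0081 0.0055
1 -0.0089 0.004
2 -0.0095 0.0024
3 -0.0098 0.0007
4 -0.0098 -0.001
5 -0.0094 -0.0027
6 -0.0088 -0.0043
7 -0.008 -0.0057
8 -0.0068 -0.007
9 -0.0055 -0.0081
10 -0.004 -0.0089
11 -0.0024 -0.0095
12 -0.0007 -0.0098
13 0.001 -0.0098
14 0.0027 -0.0094
15 0.0043 -0.0088
16 0.0057 -0.008
17 0.007 -0.0068
18 0.0081 -0.0055
19 0.0089 -0.004
20 0.0095 -0.0024
21 0.0098 -0.0007
22 0.0098 0.001
23 0.0094 0.0027
24 0.0088 0.0043
25 0.008 0.0057
26 0.0068 0.007
27 0.0055 0.0081
28 0.004 0.0089
29 0.0024 0.0095
30 0.0007 0.0098
31 -0.001 0.0098
32 -0.0027 0.0094
33 -0.0043 0.0088
34 -0.0057 0.008
35 -0.007 0.0068
```

The fingers closed on nothing, so I look before reopening.

```bash
python3 - <<'E'
from h import *
w=snap('wrist','w2'); s=snap('scene','s2')
a=cv2.resize(w['image'][130:384,100:400],(400,339)); b=cv2.resize(s['image'][80:180,140:258],(400,339),interpolation=cv2.INTER_CUBIC)
cv2.imwrite('pics/c2.png',np.hstack([a,b])[:,:,::-1])
E
```

```text
(no output)
```

View pics/c2.png

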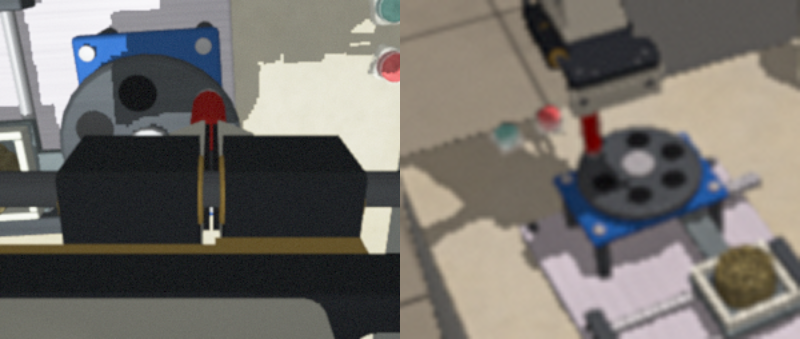

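```bash
python3 - <<'E'
from m import *
w=load('w2');s=load('s2');s0=load('s0')
red2=lambda h,s,v:((h<10)|(h>170))&(s>120)&(v>60)
x,y=blob(s,(185,100,225,140),red2); st('s2',x,y)
x0,y0=blob(s0,(185,100,205,135),red2); st('s0',x0,y0)
x2,y2=blob(w,(225,180,290,240),red2); st('w2',x2,y2)
print('base s',onz(s,x.mean(),y.max()-1,91),onz(s0,x0.mean(),y0.max()-1,91))
for z in (95,113,136): print(z, onz(w,x2.mean(),y2.min()+3,z))
o=get_obs(); c=o['tool_pos']; print(c,'tcp in wrist img',proj(w,c),proj(w,[467,279,136]),proj(w,[467,279,91]), proj(s,[467,279,136]),proj(s,[467,279,91]),proj(s,c+[0,0,-11]),w['pose'][:3,3])
print('s2 hub',proj(s,[496,244,92]))
E
```

```text
s2 49 c 196.1 119.1 bb 194 199 114 124
s0 64 c 196.0 117.6 bb 193 199 111 124
w2 558 c 256.1 212.8 bb 243 269 198 239
base s [466.38260721 278.00373948  91.        ] [465.92892638 278.20878641  91.        ]
95 [460.21243568 279.40186911  95.        ]
113 [454.16742688 279.5296545  113.        ]
136 [446.44324896 279.69293583 136.        ]
[466.33760789 279.87030448 114.44245513] tcp in wrist img [256.61125943 218.73839736] [255.02958405 233.11441694] [255.59161223 207.85395364] [194.73884674 111.1566646 ] [196.20047396 122.72625821] [195.48725821 119.47235429] [391.14469757 280.86189145 300.66045914]
s2 hub [209.73215867 127.2171204 ]
```

```bash
python3 - <<'E'
from m import *
w=load('w2');s=load('s2')
print(get_obs()['grip_width'],proj(s,[466,280,169]),proj(s,[466,280,122]))
a=cv2.resize(w['image'][185:325,200:320],(400,467),interpolation=cv2.INTER_CUBIC); b=cv2.resize(s['image'][70:140,165:225],(400,467),interpolation=cv2.INTER_CUBIC)
cv2.imwrite('pics/c3.png',np.hstack([a,b])[:,:,::-1])
E
```

```text
0.27822435687384434 [193.14917574 102.10348967] [194.75578113 114.71141776]
```

View pics/c3.png

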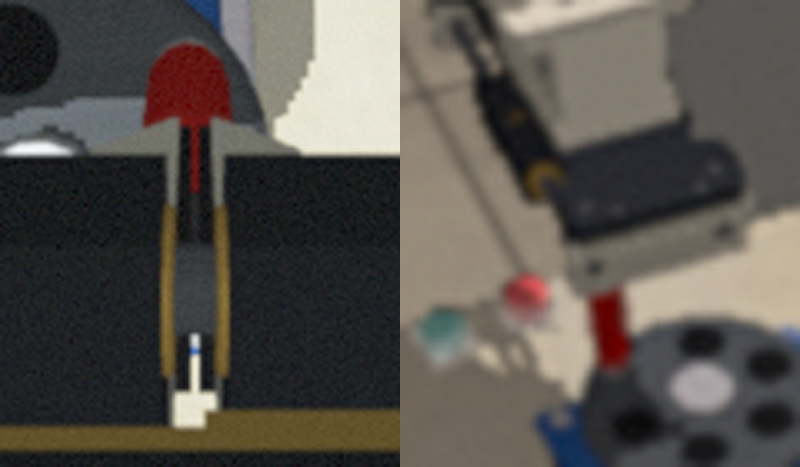

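The handle foot still measures (466,278), so it hasn't moved. In the w1 view the spacing of the open fingertips puts them about 27 mm above the reported TCP, not 11 mm below it. That means the fingers closed just over the handle top. I'll test this by opening, going 12 mm lower (safe under either reading) and closing again.

```bash
python3 -m inch '[0,0,0,0,0,0,-0.2,0,0,0,0,0,0,-0.2,0,0,0,0,0,0,-0.2,0,0,0,0,0,0,-0.2,0,0,0,0,0,0,-0.2,0,0,0,0,0,0,-0.2,0,0,0,0,0,0.008,-0.2,0,0,0,0,0,0.007,-0.2,0,0,0,0,0,0,-0.2,0,0,0,0,0,0,-0.2]'
python3 -c "
from h import *
snap('wrist','w3');snap('scene','s3')"
python3 -m inch '[0,0,0,0,0,0,1,0,0,0,0,0,0,1,0,0,0,0,0,0,1,0,0,0,0,0,0,1,0,0,0,0,0,0,1,0,0,0,0,0,0,1,0,0,0,0,0,0,1,0,0,0,0,0,0,1]'
```

```text
time: 4.13
tool_pos: [465.9, 279.7, 101.7]
tcp_rot: [-3.141, -0.001, 3.141]
contact_force: [-0.5, -0.1, 0.2]
grip_width: 54.5
finger_force: 0.0
time: 4.9
tool_pos: [466.5, 279.4, 102.5]
tcp_rot: [-3.141, 0.0, 3.141]
contact_force: [0.8, -3.1, 0.2]
grip_width: 14.4
finger_force: 30.0
```

That's a grip: 14.4 mm and 30 N, at the domed top only. It confirms the tips sit well above where the reported overhang puts them. I'll open slightly, go 14 mm deeper and regrip.

```bash
python3 -m inch '[0,0,0,0,0,0,0.1,0,0,0,0,0,0,0.1,0,0,0,0,0,0,0.1,0,0,0,0,0,0,0.1,0,0,0,0,0,0.006,0.1,0,0,0,0,0,0.006,0.1,0,0,0,0,0,0.006,0.1,0,0,0,0,0,0,0.1,0,0,0,0,0,0,1,0,0,0,0,0,0,1]'
python3 -c "
from h import *
snap('wrist','w4')"
python3 -m inch '[0,0,0,0,0,0,1,0,0,0,0,0,0,1,0,0,0,0,0,0,1,0,0,0,0,0,0,1,0,0,0,0,0,0,1]'
python3 -c "
from h import *
snap('scene','s4')"
```

```text
time: 5.73
tool_pos: [466.4, 279.9, 88.0]
tcp_rot: [3.141, -0.0, 3.141]
contact_force: [0.5, 0.0, -0.0]
grip_width: 31.9
finger_force: 0.0
time: 6.2
tool_pos: [466.6, 279.7, 88.2]
tcp_rot: [-3.142, 0.001, 3.141]
contact_force: [1.4, -1.8, 1.5]
grip_width: 16.9
finger_force: 30.0
```

Gripped at 16.9 mm. Now the first quarter turn, clockwise.

```bash
python3 -m inch '[0,0,0,-0.0081,0.0055,0,1, 0,0,0,-0.0089,0.004,0,1, 0,0,0,-0.0095,0.0024,0,1, 0,0,0,-0.0098,0.0007,0,1, 0,0,0,-0.0098,-0.001,0,1]';python3 -m inch '[0,0,0,-0.0094,-0.0027,0,1, 0,0,0,-0.0088,-0.0043,0,1, 0,0,0,-0.008,-0.0057,0,1, 0,0,0,-0.0068,-0.007,0,1,0,0,0,0,0,0,1]'
```

```text
time: 6.67
tool_pos: [503.1, 287.9, 88.1]
tcp_rot: [-3.139, -0.002, 3.141]
contact_force: [-4.5, -9.2, 7.9]
grip_width: 17.1
finger_force: 30.0
time: 7.08
tool_pos: [529.0, 271.8, 88.2]
tcp_rot: [-3.14, -0.004, 3.14]
contact_force: [-4.8, -6.5, 6.9]
grip_width: 16.9
finger_force: 30.0
```

```bash
python3 -m inch '[0,0,0,-0.0055,-0.0081,0,1, 0,0,0,-0.004,-0.0089,0,1, 0,0,0,-0.0024,-0.0095,0,1, 0,0,0,-0.0007,-0.0098,0,1, 0,0,0,0.001,-0.0098,0,1, 0,0,0,0.0027,-0.0094,0,1, 0,0,0,0.0043,-0.0088,0,1, 0,0,0,0.0057,-0.008,0,1, 0,0,0,0.007,-0.0068,0,1]'; python3 -m inch '[0,0,0,0.0081,-0.0055,0,1, 0,0,0,0.0089,-0.004,0,1, 0,0,0,0.0095,-0.0024,0,1, 0,0,0,0.0098,-0.0007,0,1, 0,0,0,0.0098,0.001,0,1, 0,0,0,0.0094,0.0027,0,1, 0,0,0,0.0088,0.0043,0,1, 0,0,0,0.008,0.0057,0,1, 0,0,0,0.0068,0.007,0,1]'
```

```text
time: 7.83
tool_pos: [523.4, 209.8, 88.2]
tcp_rot: [3.141, 0.002, 3.141]
contact_force: [-0.1, 4.1, 2.9]
grip_width: 16.7
finger_force: 30.0
time: 8.58
tool_pos: [458.2, 215.8, 88.2]
tcp_rot: [-3.14, -0.001, 3.141]
contact_force: [1.1, -1.8, 5.0]
grip_width: 16.6
finger_force: 30.0
```

```bash
python3 -m inch '[0,0,0,0.0055,0.0081,0,1, 0,0,0,0.004,0.0089,0,1, 0,0,0,0.0024,0.0095,0,1, 0,0,0,0.0007,0.0098,0,1, 0,0,0,-0.001,0.0098,0,1, 0,0,0,-0.0027,0.0094,0,1, 0,0,0,-0.0043,0.0088,0,1, 0,0,0,-0.0057,0.008,0,1, 0,0,0,-0.007,0.0068,0,1, 0,0,0,-0.0024,0.0017,0,1]'; python3 -m inch '[0,0,0,0,0,0,1,0,0,0,0,0,0,1]'
python3 - <<'E'
from m import *
p=get_obs()['tool_pos'];a=np.degrees(np.arctan2(p[1]-244.3,p[0]-496));print(a, p)
s=snap('scene','s5');t=snap('top','t5')
so=lambda h,s_,v:(h>14)&(h<32)&(s_>50)&(v<170)
R={}
for n,c,roi in(('s',s,(195,150,255,200)),('t',t,(212,170,242,215))):
    x,y=blob(c,roi,so); st('soap '+n,x,y); R[n]=(x.mean(),y.mean())
print('soap',tri(ray(s,*R['s']),ray(t,*R['t'])))
E
```

```text
time: 9.42
tool_pos: [469.4, 281.7, 88.1]
tcp_rot: [-3.141, 0.001, 3.141]
contact_force: [0.7, -4.5, 7.0]
grip_width: 16.7
finger_force: 30.0
time: 9.58
tool_pos: [469.3, 281.7, 88.2]
tcp_rot: [3.141, 0.002, 3.141]
contact_force: [1.8, -2.0, 4.1]
grip_width: 16.9
finger_force: 30.0
125.55036388648887 [469.29959243 281.66307695  88.16583555]
soap s 282 c 218.8 170.2 bb 210 228 161 179
soap t 178 c 226.7 200.7 bb 220 234 194 208
soap [468.44815759 114.51117283  50.43714551]
```

The soap moved 71.7 mm to (468,114.5), so the crank has made its full turn. I'll release, rise and go over to the stamp.

```bash
python3 -m inch '[0,0,0,0,0,0,-1,0,0,0,0,0,0,-1,0,0,0,0,0,0,-1,0,0,0,0,0,0,-1,0,0,0,0,0,0,-1,0,0,0,0,0,-0.015,-1,0,0,0,0,0,-0.03,-1,0,0,0,0,0,-0.04,-1,0,0,0,0,0,-0.03,-1,0,0,0,0,-0.02,-0.01,-1]'
python3 -m inch '[0,0,0,0,-0.04,0,-1,0,0,0,0,-0.05,0,-1,0,0,0,0,-0.05,0,-1,0,0,0,0,-0.05,0,-1,0,0,0,0,-0.05,0,-1,0,0,0,0,-0.05,0,-1,0,0,0,0,-0.05,0,-1,0,0,0,0,-0.05,0,-1,0,0,0,0,-0.05,0,-1,0,0,0,0,-0.05,0,-1]'
python3 -m inch '[0,0,0,0,-0.05,0,-1,0,0,0,0,-0.05,0,-1,0,0,0,0,-0.05,0,-1,0,0,0,0,-0.05,0,-1,0,0,0,0,-0.03,0,-1,0,0,0,0,0,0,-1,0,0,0,0,0,0,-1]'
python3 -c "
from h import *
snap('wrist','w6');print(get_obs()['joint_positions'])"
```

```text
time: 10.52
tool_pos: [469.6, 267.6, 191.9]
tcp_rot: [3.138, 0.006, -3.14]
contact_force: [-0.5, -0.0, 0.4]
grip_width: 79.0
finger_force: 0.0
time: 11.35
tool_pos: [467.4, -128.5, 188.1]
tcp_rot: [3.141, 0.0, 3.141]
contact_force: [1.9, -0.6, -1.1]
grip_width: 91.8
finger_force: 0.0
time: 11.93
tool_pos: [467.2, -311.4, 187.3]
tcp_rot: [3.14, -0.001, 3.138]
contact_force: [-0.8, 0.3, -0.1]
grip_width: 91.8
finger_force: 0.0
[-7.23063658e-01  4.18214198e-01  1.44066002e+00  6.89238674e-04
  1.28433412e+00 -2.29234730e+00]
```

View pics/w6.png

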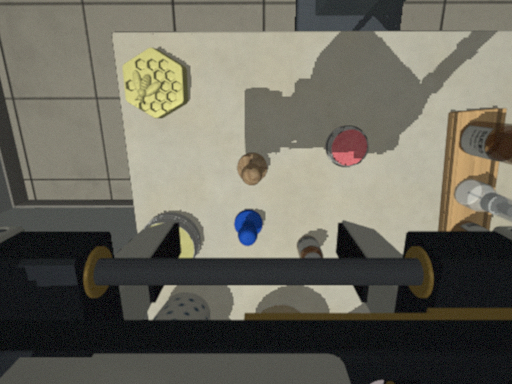

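Wrist view: wooden stamp with its foot near (252,166) and knob near (252,176); the blue look-alike at (248,227) is left alone. The tin is at (348,147), the small vial at (310,248), and there's free space on both sides along y.

```bash
python3 - <<'E'
from m import *
w=load('w6');s=load('s0');t=load('t0')
b=lambda h,s,v:(h>3)&(h<20)&(s>85)
x,y=blob(w,(232,145,275,200),b); st('w',x,y)
for r in range(y.min(),y.max()+1,2): q=x[y==r]; print(r,q.min(),q.max(),end=' | ')
xs,ys=blob(s,(280,290,310,325),brown); st('s',xs,ys)
print()
for r in range(ys.min(),ys.max()+1): q=xs[ys==r]; print(r,q.min(),q.max(),end=' | ')
# foot: widest row centre on z~4 ; knob
print('\nfoot w',onz(w,x.mean(),y.min(),4), onz(w,x.min(),y.mean()-3,4),onz(w,x.max(),y.mean()-3,4))
print(w['pose'].round(3))
E
```

```text
w 604 c 251.2 168.4 bb 238 266 154 184
154 247 257 | 156 243 261 | 158 241 262 | 160 240 263 | 162 239 264 | 164 239 265 | 166 238 264 | 168 238 265 | 170 238 266 | 172 239 265 | 174 240 264 | 176 241 262 | 178 243 260 | 180 244 258 | 182 246 256 | 184 249 252 | s 208 c 292.2 310.9 bb 285 299 301 319

301 293 294 | 302 291 296 | 303 290 297 | 304 290 297 | 305 289 297 | 306 288 297 | 307 287 297 | 308 286 298 | 309 286 298 | 310 285 298 | 311 285 299 | 312 285 299 | 313 285 299 | 314 285 299 | 315 285 298 | 316 286 298 | 317 287 297 | 318 288 296 | 319 289 295 | 
foot w [ 453.51672492 -318.77649298    4.        ] [ 468.01644528 -335.71034641    4.        ] [ 468.16097929 -300.04431506    4.        ]
[[ 4.00000e-03 -9.60000e-01 -2.79000e-01  3.92186e+02]
 [ 1.00000e+00  4.00000e-03 -1.00000e-03 -3.10532e+02]
 [ 2.00000e-03 -2.79000e-01  9.60000e-01  3.73564e+02]
 [ 0.00000e+00  0.00000e+00  0.00000e+00  1.00000e+00]]
```

```bash
python3 - <<'E'
from m import *
w=load('w6');s=load('s0')
print(tri(ray(w,250.8,173.7),ray(s,293.4,305.6)), onz(w,250.8,173.7,44), onz(w,251.6,166,4), onz(s,293.4,305.6,44))
a=w['image']; 
# tips of open fingers in w6: light grey inner edges per row
g=cv2.cvtColor(a,cv2.COLOR_RGB2GRAY)
for r in range(218,262,4):
    print(r,[int(v) for v in g[r,130:200:5]],[int(v) for v in g[r,325:390:5]])
E
```

```text
[ 471.53461588 -318.76882074   39.30610227] [ 469.58523028 -318.54921657   44.        ] [ 468.91555983 -318.39645885    4.        ] [ 471.08691337 -320.29092039   44.        ]
218 [79, 141, 185, 182, 183, 122, 102, 92, 89, 111, 97, 82, 100, 110] [186, 183, 188, 185, 185, 183, 184, 184, 184, 181, 179, 178, 177]
222 [82, 102, 185, 180, 139, 95, 115, 94, 84, 68, 79, 94, 79, 108] [189, 187, 185, 142, 80, 133, 182, 185, 181, 179, 178, 178, 178]
226 [79, 84, 184, 141, 109, 94, 82, 84, 82, 7, 102, 79, 87, 78] [184, 187, 186, 11, 71, 88, 85, 90, 153, 184, 181, 184, 180]
230 [82, 81, 169, 88, 87, 83, 88, 84, 29, 8, 182, 133, 82, 91] [129, 188, 186, 6, 8, 83, 90, 89, 85, 83, 135, 183, 183]
234 [80, 80, 86, 84, 86, 86, 86, 74, 15, 19, 161, 181, 83, 88] [109, 190, 187, 15, 19, 62, 88, 85, 88, 89, 83, 149, 182]
238 [80, 85, 88, 86, 89, 84, 85, 22, 13, 9, 142, 184, 155, 82] [109, 190, 187, 15, 8, 16, 82, 89, 85, 86, 85, 84, 170]
242 [83, 83, 88, 86, 87, 87, 69, 24, 21, 13, 136, 188, 183, 79] [182, 186, 187, 14, 10, 5, 50, 84, 82, 85, 88, 85, 83]
246 [86, 87, 83, 86, 85, 80, 2, 11, 1, 11, 104, 183, 181, 78] [187, 187, 173, 9, 17, 8, 5, 78, 84, 86, 89, 85, 87]
250 [84, 87, 84, 87, 89, 56, 26, 14, 2, 10, 76, 184, 182, 82] [187, 184, 155, 9, 9, 16, 11, 31, 86, 87, 88, 86, 86]
254 [86, 86, 87, 83, 78, 15, 21, 8, 11, 14, 141, 181, 187, 88] [188, 185, 182, 7, 5, 14, 3, 4, 74, 87, 88, 84, 85]
258 [53, 46, 48, 51, 38, 27, 31, 23, 27, 29, 88, 85, 86, 79] [82, 85, 88, 20, 32, 26, 26, 24, 32, 52, 49, 47, 47]
```

```bash
python3 - <<'E'
from m import *
s=load('s2');w=load('w6')
for y in (185,262):
  for z in (142,155,169,190,208): print(y,z,proj(s,[429,y,z]).round(1),proj(s,[504,y,z]).round(1))
print('vial base',onz(w,308,238,0),onz(w,312,252,69),'tin',onz(w,348,147,10))
for z in (122,130,142): print(z,proj(s,[457,270,z]).round(1),proj(s,[476,270,z]).round(1))
im=load('s2')['image']
b=cv2.resize(im[60:135,165:240],(500,500),interpolation=cv2.INTER_CUBIC); s4=load('s4')['image']; d=cv2.resize(s4[60:135,165:240],(300,300),interpolation=cv2.INTER_CUBIC)
cv2.imwrite('pics/c7.png',np.hstack([b,np.vstack([d,cv2.resize(load('w4')['image'][180:330,180:330],(300,200))])])[:,:,::-1])
E
```

```text
185 142 [193.5 134.9] [219.1 126.8]
185 155 [193.  131.4] [218.9 123.4]
185 169 [192.5 127.6] [218.7 119.6]
185 190 [191.7 121.8] [218.3 113.7]
185 208 [191.  116.6] [217.9 108.6]
262 142 [183.9 117. ] [208.8 109.6]
262 155 [183.4 113.6] [208.5 106.1]
262 169 [182.8 109.7] [208.2 102.3]
262 190 [181.8 103.8] [207.6  96.4]
262 208 [181.   98.6] [207.2  91.2]
vial base [ 571.5811214  -241.37991329    0.        ] [ 556.01503646 -248.80642778   69.        ] tin [ 444.31414904 -199.26280289   10.        ]
122 [193.  117.8] [199.2 115.9]
130 [192.7 115.7] [199.  113.8]
142 [192.3 112.5] [198.6 110.6]
```

View pics/c7.png

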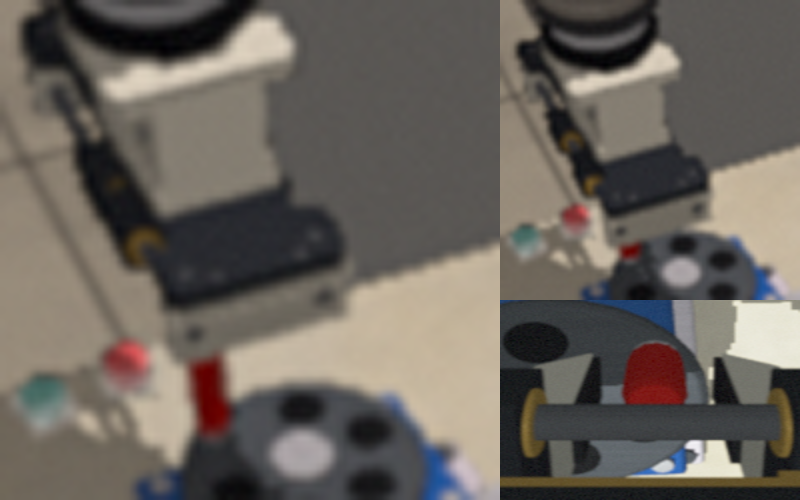

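Body and tips are both about 40 mm higher relative to the TCP than stated: tips at TCP+28, body at about TCP+100. So I'll put the tips about 29 mm above the foot, with the TCP near z = 1.

```bash
python3 -m inch '[0,0,0,-0.0044,-0.009,0.02,-1,0,0,0,0,0,0.04,-1,0,0,0,0,0,0.04,-1,0,0,0,0,0,0.04,-1,0,0,0,0,0,0.04,-1,0,0,0,0,0,0.03,-1,0,0,0,0,0,0.015,-1,0,0,0,0,0,0.0075,-1,0,0,0,0,0,0,-1,0,0,0,0,0,0,1]'
python3 -m inch '[0,0,0,0,0,0,1,0,0,0,0,0,0,1,0,0,0,0,0,0,1,0,0,0,0,0,0,1,0,0,0,0,0,0,1,0,0,0,0,0,0,1,0,0,0,0,0,0,1,0,0,0,0,0,0,1,0,0,0,0,0,0,1,0,0,0,0,0,0,1]'
python3 -m inch '[0,0,0,0,0,0,1,0,0,0,0,0,0,1]'
```

```text
time: 12.82
tool_pos: [471.9, -317.4, 2.8]
tcp_rot: [-3.141, 0.001, -3.141]
contact_force: [0.1, -0.8, 0.9]
grip_width: 88.4
finger_force: 0.0
time: 13.65
tool_pos: [471.3, -318.0, 1.9]
tcp_rot: [3.142, 0.0, 3.141]
contact_force: [-0.3, 0.1, 0.5]
grip_width: 25.9
finger_force: 29.3
time: 13.82
tool_pos: [471.2, -317.9, 1.9]
tcp_rot: [3.141, -0.0, 3.141]
contact_force: [-0.5, -0.5, -1.4]
grip_width: 25.2
finger_force: 29.3
```

Gripped at 25 mm. Lifting and checking the stamp in the fingers.

```bash
python3 -m inch '[0,0,0,0,0,-0.01,1,0,0,0,0,0,-0.02,1,0,0,0,0,0,-0.04,1,0,0,0,0,0,-0.04,1,0,0,0,0,0,-0.04,1,0,0,0,0,0,-0.03,1,0,0,0,0,0,-0.02,1,0,0,0,0,0,-0.01,1,0,0,0,0,0,0,1]'
python3 - <<'E'
from m import *
w=snap('wrist','w8');s=snap('scene','s8');o=get_obs();print(o['tool_pos'],o['grip_width'],o['finger_force'])
p=o['tool_pos']
print(proj(s,[*p[:2],p[2]]),proj(s,[*p[:2],p[2]+40]),proj(w,[*p[:2],p[2]]))
u,v=proj(s,[*p[:2],p[2]]).astype(int)
a=cv2.resize(w['image'][150:300,180:330],(400,400),interpolation=cv2.INTER_CUBIC);b=cv2.resize(s['image'][v-40:v+20,u-30:u+30],(400,400),interpolation=cv2.INTER_CUBIC);print(u,v)
cv2.imwrite('pics/c8.png',np.hstack([a,b])[:,:,::-1])
E
```

```text
time: 14.57
tool_pos: [472.0, -318.6, 172.2]
tcp_rot: [-3.139, 0.003, 3.141]
contact_force: [-0.3, -0.8, -0.3]
grip_width: 25.5
finger_force: 29.3
[ 470.90387716 -317.6308631   169.28051878] 25.747167514927717 29.288456630310975
[298.39337003 280.43102268] [300.48134562 271.4637105 ] [258.00918675 215.56384179]
298 280
```

View pics/c8.png

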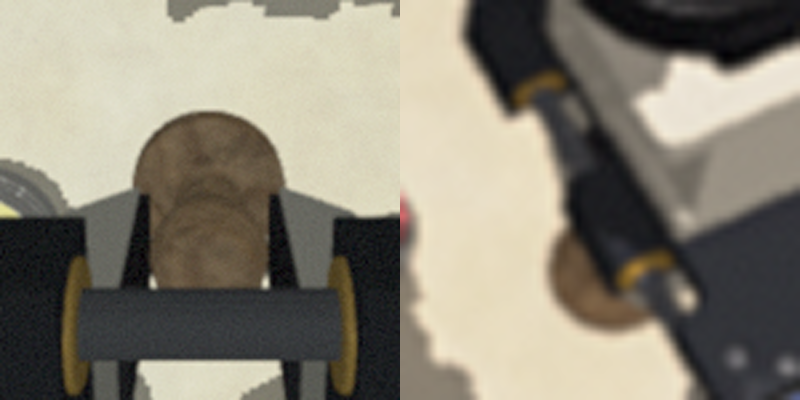

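The stamp hangs upright between the pads. I carry it over the row at about 167 mm foot height, first stopping 60 mm beyond the soap in x so the wrist camera can see soap and foot together.

```bash
python3 -m inch '[0,0,0,0,0.02,0,1,0,0,0,0,0.04,0,1,0,0,0,-0.006,0.04,0,1,0,0,0,-0.006,0.04,0,1,0,0,0,-0.006,0.04,0,1,0,0,0,-0.006,0.04,0,1,0,0,0,-0.006,0.04,0,1,0,0,0,-0.006,0.04,0,1,0,0,0,-0.006,0.04,0,1,0,0,0,-0.006,0.04,0,1]'
python3 -m inch '[0,0,0,-0.006,0.04,0,1,0,0,0,-0.006,0.04,0,1,0,0,0,-0.006,0.04,0,1,0,0,0,-0.006,0.03,0,1,0,0,0,-0.004,0.01,0,1,0,0,0,0,0,0,1,0,0,0,0,0,0,1]'
python3 - <<'E'
from m import *
w=snap('wrist','w9');o=get_obs();p=o['tool_pos'];print(p,o['tcp_rot'])
print(proj(w,[468.4,114.5,70]),proj(w,[468.4,114.5,40]))
cv2.imwrite('pics/c9.png',w['image'][:,:,::-1])
E
```

```text
time: 15.5
tool_pos: [508.9, -12.3, 168.3]
tcp_rot: [3.141, -0.003, 3.141]
contact_force: [0.3, -0.6, 0.2]
grip_width: 25.5
finger_force: 29.3
time: 16.08
tool_pos: [531.8, 113.4, 168.8]
tcp_rot: [-3.141, -0.002, -3.142]
contact_force: [0.2, -0.4, -0.3]
grip_width: 25.7
finger_force: 29.3
[531.92038142 112.84978452 169.14187601] [-3.14094466e+00 -1.85502984e-03  3.14041064e+00]
[258.14543974 116.32369254] [258.14735711 115.14237806]
```

View pics/c9.png

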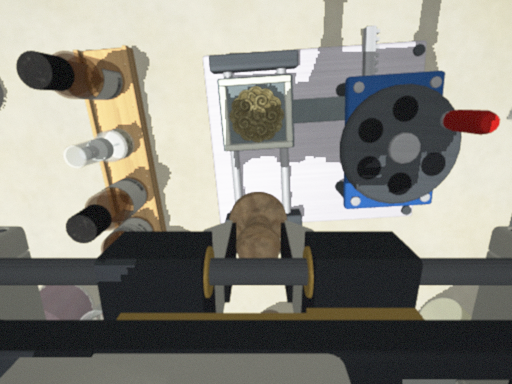

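The soap is at about (257,113) in its nest near (256,112), the stamp foot's front arc is at (259,192), and the bottles are undisturbed. Now I measure both circles.

```bash
python3 - <<'E'
from m import *
from scipy.optimize import least_squares
w=load('w9');s=load('s5');t=load('t5');o=get_obs()['tool_pos']
im=w['image'];hsv=cv2.cvtColor(im,cv2.COLOR_RGB2HSV)
so=lambda h,s_,v:(h>12)&(h<34)&(s_>70)&(v<190)
x,y=blob(w,(226,80,290,146),so); st('soap w',x,y)
e=cv2.fitEllipse(cv2.convexHull(np.c_[x,y].astype(np.int32))); print(e)
print('soap top z70',onz(w,*e[0],70),'z55',onz(w,*e[0],55), 'diam px->mm',e[1][0]/295*(w['pose'][2,3]-70))
xs,ys=blob(s,(195,150,255,200),so); es=cv2.fitEllipse(cv2.convexHull(np.c_[xs,ys].astype(np.int32))); print(es)
print('tri',tri(ray(w,*e[0]),ray(s,*es[0])),'scene z62',onz(s,*es[0],62))
# nest outer bright square
ne=lambda h,s_,v:(v>195)&(s_<45)
# foot arc
b=lambda h,s,v:(h>3)&(h<22)&(s>75)&(v<175)
x,y=blob(w,(222,180,296,262),b); st('foot',x,y)
pts=[]
for c in range(x.min()+1,x.max()): pts.append((c,y[x==c].min()))
pts=np.array([q for q in pts if q[1]<216])
for z in (163,167,171):
    P=np.array([onz(w,u,v-0.5,z)[:2] for u,v in pts])
    f=least_squares(lambda q:np.hypot(P[:,0]-q[0],P[:,1]-q[1])-q[2],[530,113,19],loss='soft_l1')
    print(z,f.x,'rel tcp',f.x[:2]-o[:2],np.abs(f.fun).max(),len(pts))
    g=least_squares(lambda q:np.hypot(P[:,0]-q[0],P[:,1]-q[1])-19,[530,113],loss='soft_l1'); print('   r19',g.x)
E
```

```text
soap w 2185 c 256.3 114.1 bb 230 282 87 141
((256.36474609375, 114.07321166992188), (52.41083908081055, 54.67667770385742), 6.32529878616333)
soap top z70 [466.35017575 112.8322934   70.        ] z55 [466.83732774 112.74338592  55.        ] diam px->mm 50.67410518058277
((218.6527557373047, 170.29437255859375), (18.03252410888672, 18.480201721191406), 6.060176372528076)
tri [467.35233721 112.59738102  52.58242864] scene z62 [465.18810825 104.91754428  62.        ]
foot 2857 c 257.8 225.3 bb 230 285 193 257
163 [533.78806725 114.26075295  18.93484359] rel tcp [1.86768584 1.41096844] 0.49941918563738597 54
   r19 [533.86453701 114.26261114]
167 [532.19193836 114.26616347  18.54081866] rel tcp [0.27155694 1.41637895] 0.4889652692651403 54
   r19 [532.72947443 114.28092157]
171 [530.59581269 114.27157626  18.14679435] rel tcp [-1.32456873  1.42179175] 0.4785146628329997 54
   r19 [531.59084172 114.30046923]
```

```bash
python3 -m inch '[0,0,0,0.02,-0.0019,0,1,0,0,0,0.035,0,0,1,0,0,0,0.0274,0,0,1,0,0,0,0,0,0.02,1,0,0,0,0,0,0.03,1,0,0,0,0,0,0.03,1,0,0,0,0,0,0.01,1,0,0,0,0,0,0,1,0,0,0,0,0,0,1,0,0,0,0,0,0,1]'
cat > f.py <<'E'
from m import *
from scipy.optimize import least_squares
import sys
n=sys.argv[1]
w=snap('wrist',n);s=snap('scene',n+'s');obs=get_obs();o=obs['tool_pos'];print(o,obs['grip_width'],obs['tcp_rot'])
zf=o[2]-1.9
hsv=cv2.cvtColor(w['image'],cv2.COLOR_RGB2HSV).astype(int)
print('foot px pred',proj(w,[o[0]-19,o[1],zf]),'soap front pred',proj(w,[466.5-27,112.8,70]))
for v in range(150,240,3): print(v,hsv[v,258].tolist(),hsv[v,240].tolist())
E
python3 f.py w10
```

```text
time: 16.97
tool_pos: [467.5, 112.1, 99.2]
tcp_rot: [3.141, 0.002, 3.14]
contact_force: [0.1, 0.0, -0.0]
grip_width: 25.8
finger_force: 29.3
[467.4537981  112.35808622  99.19724303] 25.499232305911004 [3.14139107e+00 2.37180844e-03 3.14052917e+00]
foot px pred [256.94239826 190.98514725] soap front pred [257.6124179  168.92324489]
150 [93, 29, 88] [120, 9, 112]
153 [45, 17, 123] [90, 13, 100]
156 [41, 17, 168] [45, 14, 148]
159 [44, 17, 166] [35, 17, 170]
162 [57, 21, 110] [50, 15, 153]
165 [24, 98, 81] [90, 16, 93]
168 [25, 83, 74] [50, 9, 89]
171 [29, 87, 85] [24, 78, 78]
174 [23, 77, 96] [23, 86, 83]
177 [20, 86, 83] [24, 87, 91]
180 [24, 89, 80] [24, 90, 94]
183 [26, 75, 109] [22, 109, 84]
186 [27, 73, 98] [26, 92, 78]
189 [29, 82, 81] [25, 80, 96]
192 [19, 104, 98] [26, 96, 80]
195 [17, 87, 129] [25, 89, 97]
198 [18, 80, 130] [15, 93, 102]
201 [17, 95, 124] [17, 92, 122]
204 [17, 85, 129] [16, 86, 131]
207 [17, 86, 119] [16, 87, 120]
210 [15, 83, 101] [16, 94, 122]
213 [18, 90, 116] [18, 94, 120]
216 [17, 91, 109] [16, 89, 120]
219 [17, 104, 110] [18, 87, 120]
222 [18, 91, 95] [18, 85, 120]
225 [17, 93, 104] [19, 88, 119]
228 [19, 100, 115] [18, 103, 106]
231 [18, 96, 112] [17, 95, 115]
234 [19, 97, 118] [16, 88, 102]
237 [16, 100, 115] [19, 90, 99]
```

```bash
cat > g.py <<'E'
from m import *
from scipy.optimize import least_squares
import sys
w=load(sys.argv[1]);zf=float(sys.argv[2])
hsv=cv2.cvtColor(cv2.medianBlur(w['image'],5),cv2.COLOR_RGB2HSV).astype(int)
br=(hsv[...,0]>5)&(hsv[...,1]>60)&(hsv[...,0]<36)
H=cv2.blur(hsv[...,0].astype(np.float32),(5,3))
A=[];B=[]
for u in range(236,282,2):
    c=np.nonzero(br[150:225,u])[0]
    if len(c): A.append((u,150+c[0]-.5))
for u in range(240,278,2):
    h=H[178:225,u]; c=np.nonzero(h>20.5)[0]
    if len(c): B.append((u,178+c[-1]+.5))
print([(int(u),float(v)) for u,v in A][::3],[(int(u),float(v)) for u,v in B][::3])
def fit(L,z,r):
    P=np.array([onz(w,u,v,z)[:2] for u,v in L]); f=least_squares(lambda q:np.hypot(P[:,0]-q[0],P[:,1]-q[1])-r,[467,113],loss='soft_l1'); return f.x.round(2),np.abs(f.fun).mean().round(2)
for z in(51,58,65,70): print('soap',z,fit(A,z,27))
for z in (zf-2,zf,zf+2): print('foot',z,fit(B,z,19))
E
python3 g.py w10 97.3
```

```text
[(236, 175.5), (242, 168.5), (248, 166.5), (254, 163.5), (260, 163.5), (266, 165.5), (272, 166.5), (278, 173.5)] [(240, 196.5), (246, 192.5), (252, 191.5), (258, 190.5), (264, 191.5), (270, 193.5), (276, 197.5)]
soap 51 (array([466.95, 113.03]), np.float64(0.6))
soap 58 (array([465.57, 113.05]), np.float64(0.63))
soap 65 (array([464.19, 113.06]), np.float64(0.65))
soap 70 (array([463.2 , 113.08]), np.float64(0.67))
foot 95.3 (array([467.67, 112.51]), np.float64(0.13))
foot 97.3 (array([467.09, 112.5 ]), np.float64(0.13))
foot 99.3 (array([466.5, 112.5]), np.float64(0.13))
```

```bash
python3 -m inch '[0,0,0,0.0012,0.0007,0.005,1,0,0,0,0,0,0.005,1,0,0,0,0,0,0.005,1,0,0,0,0,0,0.0045,1,0,0,0,0,0,0,1,0,0,0,0,0,0,1,0,0,0,0,0,0,1,0,0,0,0,0,0,1]'; python3 f.py w11 | head -2; python3 g.py w11 81.3; python3 - <<'E'
from m import *
s=load('w11s'); w=load('w11')
# gap check from the scene view: predicted foot bottom & soap top pixels, and column hues
print(proj(s,[466,112.8-19,81]),proj(s,[466,112.8-27,70]),proj(s,[466,112.8,81]))
hsv=cv2.cvtColor(s['image'],cv2.COLOR_RGB2HSV).astype(int)
for u in (214,218,222): print(u,[hsv[v,u].tolist() for v in range(155,184,2)])
# free-radius fit of foot gives height
from scipy.optimize import least_squares
E
```

```text
time: 17.73
tool_pos: [465.7, 113.1, 82.5]
tcp_rot: [3.142, 0.0, 3.141]
contact_force: [-0.1, -0.7, 0.0]
grip_width: 26.0
finger_force: 29.3
[465.68515667 113.07534295  82.54728732] 25.871131800058084 [3.14149672e+00 3.18846321e-04 3.14080473e+00]
foot px pred [256.51632801 191.0026964 ] soap front pred [256.16105011 176.66469236]
[(236, 177.5), (242, 173.5), (248, 172.5), (254, 169.5), (260, 170.5), (266, 172.5), (272, 173.5), (278, 180.5)] [(240, 198.5), (246, 193.5), (252, 191.5), (258, 190.5), (264, 190.5), (270, 193.5), (276, 197.5)]
soap 51 (array([466.69, 112.31]), np.float64(0.59))
soap 58 (array([465.18, 112.33]), np.float64(0.6))
soap 65 (array([463.66, 112.34]), np.float64(0.6))
soap 70 (array([462.57, 112.35]), np.float64(0.61))
foot 79.3 (array([465.91, 114.37]), np.float64(0.26))
foot 81.3 (array([465.33, 114.37]), np.float64(0.26))
foot 83.3 (array([464.75, 114.37]), np.float64(0.27))
[220.13522481 168.53338879] [221.44785781 173.16924159] [217.48486799 163.74715647]
214 [[170, 20, 39], [8, 26, 78], [16, 54, 90], [17, 62, 95], [16, 67, 91], [15, 77, 103], [14, 109, 94], [20, 113, 68], [21, 112, 64], [22, 110, 67], [22, 115, 69], [21, 113, 68], [20, 83, 68], [30, 12, 85], [18, 26, 119]]
218 [[115, 30, 51], [108, 33, 39], [30, 6, 46], [20, 31, 99], [17, 28, 82], [21, 40, 108], [14, 92, 100], [17, 112, 80], [21, 114, 65], [21, 116, 66], [22, 109, 68], [21, 105, 73], [21, 101, 71], [20, 28, 111], [18, 26, 116]]
222 [[120, 12, 62], [113, 31, 33], [21, 36, 93], [18, 37, 117], [20, 34, 111], [17, 66, 105], [16, 121, 82], [21, 110, 67], [22, 107, 69], [22, 110, 67], [21, 108, 73], [21, 116, 68], [21, 45, 96], [20, 25, 122], [23, 21, 96]]
```

The face is 10.6 mm above the soap by the arm reading, and the scene's lower foot edge at row 168 agrees. One last nudge of about 1 mm in y, then settle and hand in.

```bash
python3 -m inch '[0,0,0,0,-0.0014,0,1,0,0,0,0,0,0,1,0,0,0,0,0,0,1,0,0,0,0,0,0,1,0,0,0,0,0,0,1,0,0,0,0,0,0,1,0,0,0,0,0,0,1]'; python3 -c "
from plant import close_job
print(close_job())"
```

```text
time: 18.42
tool_pos: [465.6, 111.9, 82.4]
tcp_rot: [3.142, 0.0, 3.141]
contact_force: [-0.2, 0.1, -1.2]
grip_width: 25.7
finger_force: 29.3
the job is handed in; nothing more can be done
None
```

The job is handed in, with no verdict returned: I cranked a full turn, carried the stamp over the bottles, and left it held upright about 10 mm above the soap, centred to about 2 mm by my measurements.

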